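# Scrub the tea tumbler with the bottle brush

## Task

Take the long bottle brush out of its pot and scrub the inside of the tall steel tumbler: push the brush down until its springy nose presses on the bottom, draw it up until the bristles begin to show above the rim, and do this so that the nose has pressed on the bottom three times, gently, never squashing the nose all the way in. Then stand the brush upright in its pot again, nose on the pot's floor, let go, and leave the mug, the jar and the thread box where they are.

Things in the scene. Friction and masses are not known exactly. Their poses are not given: they have to be found in the camera images.
- brush_grip (a point): Point in the middle of the brush's flat wooden handle, where to grip it. The bottle brush is 200 mm long and stands nose down in its pot. The point's z axis runs up the brush from nose to handle end. The handle is 26 mm (its x) by 16 mm (its y) and 85 mm long, from 45 mm below this point to 40 mm above it; a thin steel stem joins it to the bristle head. Mass about 0.15 kg. Nothing else near is as high as the handle.
- brush_tip (a point): Tip of the brush's nose when not pushed in: 160 mm below brush_grip along the brush's axis. From the tip up: 10 mm flat round nose, 38 mm across, then the bristle head from 18 to 62 mm above the tip, 66 mm across when free. The bristles yield sideways (four sprung tufts, 200 N/m each, up to 8 mm in) so the head squeezes into the 60 mm bore with a few newtons and drags on the wall with about 1 to 3 N.
- brush_nose (a joint): How far the springy nose is pushed into the brush, m: 0 free, 0.015 squashed all the way in; about 1000 N/m (0.003 is 3 N, 0.012 is 12 N). Standing in the pot, the brush's weight gives about 0.0015.
- tumbler: Tall straight steel tumbler, fixed upright in a wooden cup holder screwed to the table (base 120 x 120 x 12 mm, collar 88 x 88 x 45 mm). Origin on the table under its axis, z up. Outer diameter 68 mm, bore 60 mm, rim 140 mm above the origin. Its inner bottom is flat and lies somewhere between 14 and 48 mm above the origin, different each time and not told: feel for it.
- tumbler_rim (a point): Centre of the tumbler's mouth, 140 mm above the tumbler's origin.
- pot: White ceramic brush pot fixed to the table, open at the top. Origin on the table under its axis, z up. Outer diameter 82 mm (foot 110 mm), inner diameter 74 mm, inner floor 5 mm and rim 80 mm above the origin.
- mug: Bystander: white mug with handle, 82 mm across, 95 mm tall; origin under its centre.
- jar: Bystander: glass jar with a lid, 64 mm across, 85 mm tall; origin under its centre.
- threadbox: Bystander: clear open box of thread spools, 170 x 200 x 60 mm; origin under its centre.
- brush: The whole brush; origin at the tip of its nose when not pushed in, axes as brush_grip.

How it is judged (in metres and radians):
On the way, in this order (a step that is already met when the one before it is completed fails the run):
1. First press: brush inside the tumbler, its nose pressed against the inner bottom (nose pushed in more than 2.5 mm) (value of joint brush_nose above 0.0025 m and z of brush_tip in the frame of tumbler below 0.06 m and horizontal distance between brush_tip and tumbler below 0.02 m), for 0.1 s.
2. First draw: brush drawn up along the wall until the bristles begin to show above the rim (tip more than 75 mm above the tumbler's origin) (z of brush_tip in the frame of tumbler above 0.075 m and horizontal distance between brush_tip and tumbler below 0.03 m).
3. Second press: brush inside the tumbler, its nose pressed against the inner bottom (nose pushed in more than 2.5 mm) (all of step 1), for 0.1 s.
4. Second draw: brush drawn up along the wall until the bristles begin to show above the rim (tip more than 75 mm above the tumbler's origin) (all of step 2).
5. Third press: brush inside the tumbler, its nose pressed against the inner bottom (nose pushed in more than 2.5 mm) (all of step 3), for 0.1 s.
At the end, for the whole second after the job is handed in: The brush stands in its pot, nose on the pot's floor (tip less than 15 mm above the pot's origin and within 25 mm of its axis), within 0.2 rad of upright, at rest and released (horizontal distance between brush_tip and pot below 0.025 m and z of brush_tip in the frame of pot below 0.015 m and angle between brush_grip's own z axis and vertical below 0.2 rad and linear speed of brush below 0.02 m/s); the robot touches nothing.
It fails at once if the nose squashed all but fully in (more than 13.5 mm) (value of joint brush_nose above 0.0135 m).
It fails at once if the mug moved more than 30 mm (distance of mug from where it was at the start of the episode above 0.03 m).
It fails at once if the jar moved more than 30 mm (distance of jar from where it was at the start of the episode above 0.03 m).
It fails at once if the thread box moved more than 30 mm (distance of threadbox from where it was at the start of the episode above 0.03 m).
It also fails if it takes over 72 s, if anything falls off the work surface, if the arm or the gripper's body presses on something with over 40 N, if the wrist force passes 120 N, or if a joint passes its speed limit or range.

## Robot

A 6-joint arm with a two-finger parallel gripper is mounted at the origin on the work surface. World frame = base frame: x ahead of the robot, y to its left, z up, the work surface at z = 0. Lengths are in mm, angles in degrees, forces in N, time in s.
With the tool pointing down it reaches from about 300 to 850 mm from the base axis. Payload 4.2 kg.
Tool frame: the origin (TCP) lies at the very end of the fingers, on their centre line; the grasp point (between the pads) lies 19 mm behind it; z points along the fingers, y is the direction in which the jaws open and shut (so a half turn about z gives the same grasp; the last joint's range is limited). The gripper opens to 91 mm and grips with 3 to 60 N. Pads are 32 mm wide; open, the fingers measure 118 mm over their backs; the gripper's body (76 mm by 178 mm) begins 60 mm behind the grasp point.
Start: joints at [61.879, 18.312, 89.639, -0, 72.044, -1.146], TCP at [260.825, 512.459, 213.976] pointing down, gripper open.
Joint ranges: [-177.97, 177.97], [-48.28, 115.42], [12.27, 149.76], [-77.06, 257.06], [2.81, 150.46], [-146.56, 146.56]. Speed limits (degrees/s): [147.25, 147.25, 180, 180, 180, 180].

## Interface

Orientations are given as [roll, pitch, yaw] about the fixed x, y, z axes, in that order (R = Rz(yaw) Ry(pitch) Rx(roll)).
In Python, from workcell import monitor, eyes, job gives the robot as it stands.
- The arm moves only by the tool move_arm, never from a script. Its argument "increments" is a list that holds one entry, the list of rows, each a list of 7 numbers: the opening, from 0 (shut) to 1 (fully open), then the shift along the tool's x, y, z in cm, then the turn, a rotation vector about the tool's x, y, z in rad. In form: [[[jaw, x, y, z, ax, ay, az], ...]]. A call has 1 to 12 rows; each row shifts and turns the pose as measured when the row begins, along the tool's axes as they then stand; what a row does not reach is not made up. A row lasts 1/8 s, in which the tool goes at most 62.5 mm and 10.7 degrees, less where a joint would pass 70% of its speed; a pose out of reach is approached as far as the arm can. A call is refused whole if a number of a shift passes 6.25 or a number of a turn 0.188, either way. A call with a gripper value outside its range is refused whole. The fingers move at their own pace and stop on an object; "force" is the grip in N (left out, the last holds). Time passes only in rows, so rows that do not move let the fingers close. It gives the time, the measured TCP pose, the force and the opening at its end, in the units of the state.
- monitor.state(): the state, without advancing time (a new reading comes with each control period).
- eyes.grab_frame(name): name is "scene" or "top"; returns a dict with "color" (480x640x3 uint8, red, green, blue), "z_map" (480x640 float32, mm along the optical axis (not along the pixel's ray), 0 where there is no reading), "camera_matrix" (3x3 intrinsics, pixels), "rvec" (rotation vector, rad) and "tvec" (3), from world to camera coordinates, as OpenCV has them. Camera axes: x right, y down, z forward; pixel columns grow to the right and rows downward; lengths in mm; the calibration is good to about 2 mm. A picture is of the moment at which its call begins.
- job.job_done(): hands the job in, once; it reports no verdict.
The state is a dict: "time_s": time; "qpos": joint angles; "qvel": joint speeds; "effort": joint torques, N m; "ee_pos": TCP position; "ee_rot": TCP orientation; "force": force on the tool from outside, world axes, zero at the start; "torque": the same for the moment, N m; "gripper_width": finger opening in mm.
Only numpy, scipy, OpenCV 4.12 (cv2) and the standard library are available. Lean on these libraries where they do the work, as an engineer would, in place of code of your own. Each camera call takes 0.05 s, during which the arm holds its last target. There are 200 camera calls.

## Working session

There is one attempt and no reset: what is moved stays moved. The work goes in short steps, Python scripts to look and compute and a tool call to move; the robot and the scene stay as the last step left them, time stands still between calls to the robot, and variables do not carry over. Pictures are saved under pics/ and viewed, about 8 in all and at most 12, crops included, and the job is handed in when it is done.

Besides the shell and the picture viewer there is one more tool, called after "Call:" by a JSON object that holds its "fn" and its "kwargs". move_arm: Moves the arm, as the interface text tells. Its arguments: {"type":"object","properties":{"increments":{"type":"array"},"force":{"type":"number"}},"required":["increments"]}

```bash
mkdir -p pics; ls
python3 - <<'E'
from workcell import monitor, eyes
import cv2,numpy as np
print(monitor.state())
for n in("scene","top"):
    f=eyes.grab_frame(n); cv2.imwrite(f"pics/{n}0.png",f["color"][:,:,::-1]); np.savez(f"{n}0.npz",**f)
    R=cv2.Rodrigues(np.array(f["rvec"],float))[0]; print(n,f["camera_matrix"],-R.T@np.ravel(f["tvec"]),R[2])
E
```

```text
pics
{'time_s': 0.0, 'qpos': array([ 6.18796538e+01,  1.83510422e+01,  8.97101227e+01, -2.28258332e-03,
        7.20425845e+01, -1.14541123e+00]), 'qvel': array([-0.00345187,  0.01382514,  0.04046099, -0.0168299 , -0.00686848,
       -0.07224662]), 'effort': array([-7.95723536e-04, -4.12443995e+01, -2.31967360e+01,  7.25020515e-02,
        4.54485684e-02, -1.06193897e-04]), 'ee_pos': array([260.57584562, 511.97068284, 213.10110367]), 'ee_rot': array([-1.79896228e+02,  9.57414192e-05,  1.53025771e+02]), 'force': array([0.71257298, 0.01903916, 1.28440276]), 'torque': array([ 0.02217437,  0.03272264, -0.02481828]), 'gripper_width': 91.12259927157407}
scene [[494.06800007   0.         322.56177071]
 [  0.         494.06800007 237.77808494]
 [  0.           0.           1.        ]] [1108.93560772  383.75344792  815.47848027] [-0.5983994  -0.27422624 -0.75280683]
top [[498.5035674    0.         319.15782085]
 [  0.         498.5035674  236.28272603]
 [  0.           0.           1.        ]] [ 482.88985496  137.04295668 1186.96177578] [ 0.08976267 -0.03073441 -0.99548885]
```

View pics/scene0.png

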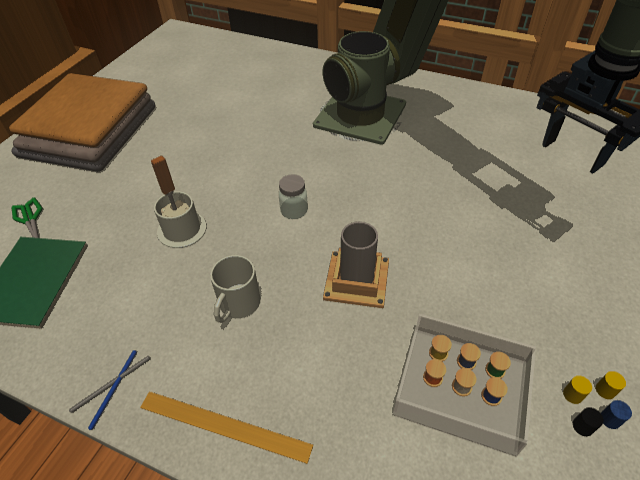

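View pics/top0.png

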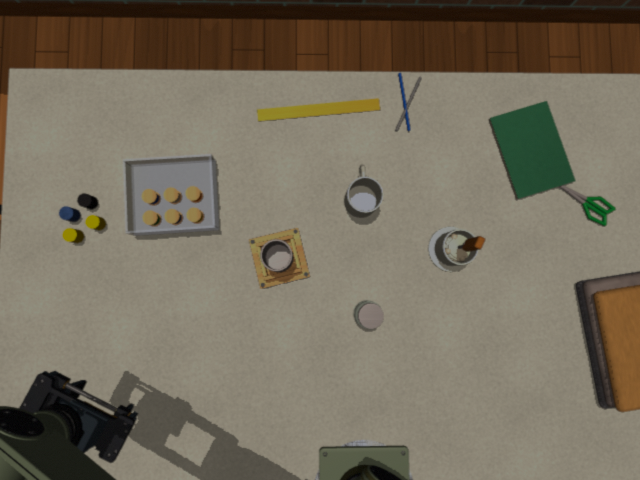

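The scene view shows the brush in its pot at (175,205), the tumbler at (358,255), the mug at (236,285), the jar at (293,195) and the box at (465,380). In the top view the handle is at (473,243), the pot at (459,248), the tumbler mouth at (278,257), the mug at (363,197) and the jar at (370,316).

```bash
cat > h.py <<'E'
import numpy as np,cv2
from scipy.optimize import least_squares
def cloud(f):
    K=f["camera_matrix"];R=cv2.Rodrigues(np.array(f["rvec"],float))[0];t=np.ravel(f["tvec"])
    v,u=np.mgrid[:480,:640];z=f["z_map"].astype(float)
    P=np.stack([(u-K[0,2])/K[0,0]*z,(v-K[1,2])/K[1,1]*z,z],-1)
    W=(P-t)@R; W[z<=0]=np.nan
    return W
def circ(p,r=None):
    c0=p.mean(0)[:2]
    if r: s=least_squares(lambda c:np.hypot(*(p[:,:2]-c[:2]).T)-r,c0,loss='soft_l1')
    else: s=least_squares(lambda c:np.hypot(*(p[:,:2]-c[:2]).T)-c[2],[*c0,35],loss='soft_l1')
    return s.x.round(1),np.sqrt(np.mean(s.fun**2)).round(2)
def brown(f,W):
    h=cv2.cvtColor(np.ascontiguousarray(f["color"]),cv2.COLOR_RGB2HSV)
    return ((h[...,0]<14)|(h[...,0]>170))&(h[...,1]>120)&(h[...,2]>30)
E
python3 - <<'E'
from h import *
for n in("scene","top"):
    f=dict(np.load(n+"0.npz"));W=cloud(f);z=W[...,2]
    def box(u0,u1,v0,v1):
        m=np.zeros((480,640),bool);m[v0:v1,u0:u1]=1;return m
    B=dict(scene=dict(tum=(330,390,215,300),pot=(145,215,150,250),mug=(205,265,250,330),jar=(270,315,170,225)),
           top=dict(tum=(250,312,228,290),pot=(425,490,222,275),mug=(340,390,160,220),jar=(350,390,295,335)))[n]
    for k,zz in dict(tum=140,pot=80,mug=95,jar=85).items():
        m=box(*B[k])&(abs(z-zz)<4)
        if k=='pot': m&=~brown(f,W)
        p=W[m]; print(n,k,len(p),circ(p) if len(p)>5 else '', np.nanmedian(p[:,2]))
    m=box(*B['pot'])&brown(f,W)&(z>90)
    p=W[m];c=p.mean(0);U,S,V=np.linalg.svd(p-c,full_matrices=False)
    print('handle',len(p),c.round(1),V.round(3).tolist(),(S/np.sqrt(len(p))).round(1),p.min(0).round(1),p.max(0).round(1))
    for lo in range(100,220,10):
        q=p[(p[:,2]>=lo)&(p[:,2]<lo+10)]
        if len(q)>3: print(lo,len(q),q.mean(0).round(1),q.min(0).round(1),q.max(0).round(1))
    mm=m.astype(np.uint8)*255
    pad=np.vstack([f["color"][140:260,130:230] if n=='scene' else f["color"][215:285,420:500]])
    cv2.imwrite(f"pics/{n}_crop.png",cv2.resize(pad[:,:,::-1],None,fx=5,fy=5,interpolation=cv2.INTER_CUBIC))
E
```

```text
scene tum 249 (array([539.3, 195.9,  31.7]), np.float64(1.41)) 139.02853510584748
scene pot 234 (array([ 559.8, -214.2,   38.7]), np.float64(8.49)) 78.92785655502973
scene mug 314 (array([676.2,   1.3,  38.8]), np.float64(1.43)) 94.10417464375925
scene jar 380 (array([409. ,  -8.4,  20.6]), np.float64(6.87)) 84.67348686915756
handle 403 [ 563.5 -210.1  170.6] [[0.019, 0.027, -0.999], [0.868, -0.497, 0.003], [-0.497, -0.867, -0.033]] [25.3  7.4  2.8] [ 548.4 -223.   120.9] [ 574.9 -202.8  205.6]
120 31 [ 564.3 -209.6  126.2] [ 551.5 -220.8  120.9] [ 573.1 -202.9  129.8]
130 36 [ 563.6 -210.2  135.2] [ 551.6 -220.6  130. ] [ 573.1 -204.2  139.8]
140 35 [ 563.1 -208.9  144.6] [ 552.7 -218.4  140. ] [ 573.8 -203.7  149.7]
150 38 [ 563.5 -209.5  155. ] [ 551.7 -220.   150.2] [ 573.9 -203.7  159.7]
160 44 [ 564.2 -209.4  164.9] [ 551.9 -221.5  160.1] [ 574.1 -203.9  170. ]
170 54 [ 564.7 -210.   175.3] [ 551.9 -219.3  170. ] [ 574.9 -203.3  180. ]
180 48 [ 563.5 -209.2  185.6] [ 553.1 -219.6  180.1] [ 573.4 -202.8  189.7]
190 48 [ 564.2 -209.6  195.5] [ 552.  -221.3  190.6] [ 573.4 -203.8 
[... 412 characters left out ...]
71
handle 66 [ 558.1 -209.6  173.5] [[0.011, -0.102, 0.995], [-0.935, 0.351, 0.046], [-0.354, -0.931, -0.092]] [27.1  7.   3.9] [ 547.7 -224.5   98.4] [ 570.2 -203.6  206. ]
130 9 [ 558.2 -207.   135.4] [ 547.8 -210.1  130.6] [ 567.5 -203.9  139.3]
150 5 [ 553.  -206.7  156.1] [ 548.7 -208.8  153.5] [ 563.5 -205.   158.1]
160 5 [ 558.6 -206.8  165.1] [ 552.4 -209.1  161. ] [ 564.7 -205.6  168.2]
170 5 [ 561.3 -207.6  174.2] [ 551.8 -210.5  170.1] [ 568.6 -204.6  178.9]
180 13 [ 558.6 -206.7  185. ] [ 551.  -211.9  180.1] [ 569.5 -203.6  188.7]
190 6 [ 561.1 -211.3  195. ] [ 548.6 -224.5  190.7] [ 570.2 -206.   199.9]
200 16 [ 557.2 -216.2  203.4] [ 547.7 -223.9  200.4] [ 570.1 -209.4  206. ]
```

View pics/scene_crop.png

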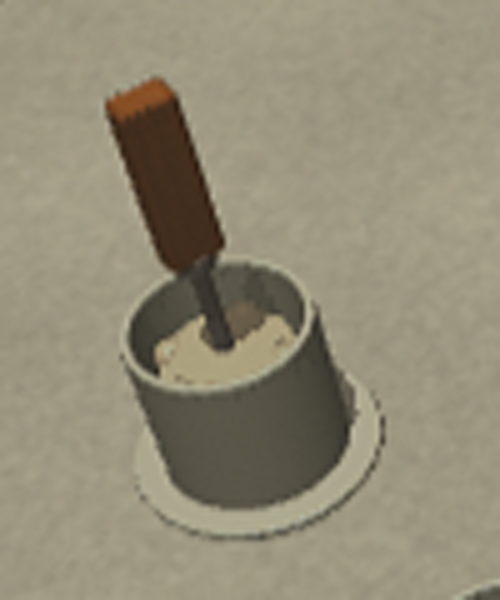

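View pics/top_crop.png

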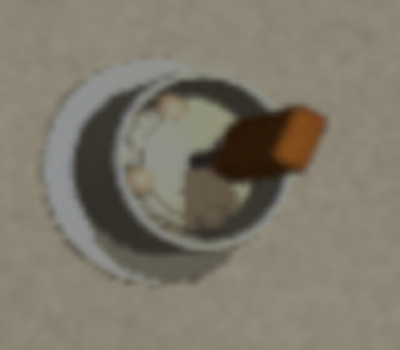

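The crops show the brush upright in the pot, with the flat handle clear of the rim. I'll refine the handle centre and work out the first move.

```bash
cat >> h.py <<'E'
from scipy.spatial.transform import Rotation as Ro
def togo(target,yaw=None,tilt=True):
    from workcell import monitor
    s=monitor.state();R=Ro.from_euler('xyz',s["ee_rot"],degrees=True)
    y=s["ee_rot"][2] if yaw is None else yaw
    G=Ro.from_euler('xyz',[180,0,y],degrees=True)
    print('t',round(s["time_s"],2),'pos',s["ee_pos"].round(1),'rot',s["ee_rot"].round(2),'F',s["force"].round(2),'w',round(s["gripper_width"],1),'q',s["qpos"].round(0))
    print('shift cm',(R.inv().apply(np.array(target)-s["ee_pos"])/10).round(2),'turn',(R.inv()*G).as_rotvec().round(3))
E
python3 - <<'E'
from h import *
a=np.radians(-29.8);ex=np.array([np.cos(a),np.sin(a)]);ey=np.array([-ex[1],ex[0]])
for n in("scene","top"):
    f=dict(np.load(n+"0.npz"));W=cloud(f);m=brown(f,W)&(W[...,2]>120)&(np.hypot(W[...,0]-560,W[...,1]+212)<40)
    p=W[m]; t=p[p[:,2]>200]
    for q in(p,t):
        X=q[:,:2]@ex;Y=q[:,:2]@ey
        print(n,len(q),np.percentile(X,[1,5,50,95,99]).round(1),np.percentile(Y,[1,5,50,95,99]).round(1))
        cx=(np.percentile(X,2)+np.percentile(X,98))/2;cy=(np.percentile(Y,2)+np.percentile(Y,98))/2
        print('  centre',(cx*ex+cy*ey).round(1))
    r=cv2.minAreaRect(t[:,:2].astype(np.float32));print(r)
    W2=W[(abs(W[...,2]-80)<3)];d=np.hypot(W2[:,0]-559.4,W2[:,1]+214.5);print('pot',circ(W2[(d>34)&(d<44)]))
togo([559,-212,290],150.2)
E
```

```text
scene 403 [580.7 581.6 593.2 604.4 605.1] [ 87.8  91.3  98.3 101.2 102.1]
  centre [ 561.9 -212.1]
scene 69 [581.  581.4 593.2 603.8 604.4] [ 86.7  87.8  94.6 100.7 102.2]
  centre [ 561.3 -212.5]
((561.2869873046875, -212.65353393554688), (15.717944145202637, 24.34562110900879), 67.36216735839844)
pot (array([ 559.7, -214.2,   38.8]), np.float64(1.59))
top 65 [579.  579.6 587.5 602.1 603.5] [ 85.4  86.4  98.1  99.8 100.1]
  centre [ 559.1 -213.3]
top 16 [580.5 580.6 589.1 603.5 603.9] [85.5 85.9 87.9 94.9 97.7]
  centre [ 559.2 -215.1]
((559.436767578125, -214.55320739746094), (11.884821891784668, 23.72085189819336), 66.26583862304688)
pot (array([ 559. , -214.9,   38.8]), np.float64(1.29))
t 0.1 pos [260.6 512.1 213.2] rot [-179.91   -0.    153.03] F [ 0.67  0.24 -0.61] w 91.2 q [62. 18. 90.  0. 72. -1.]
shift cm [-59.44 -51.01  -7.6 ] turn [-0.002  0.     0.049]
```

Call:
{"fn": "move_arm", "kwargs": {"increments": [[[1,-4,-3.4,-1.5,0,0,0],[1,-4,-3.4,-1.5,0,0,-0.04],[1,-4,-3.4,-1.5,0,0,0],[1,-4,-3.4,-1.5,0,0,0],[1,-4,-3.4,-1,0,0,0],[1,-4,-3.4,0,0,0,0],[1,-4,-3.4,0,0,0,0],[1,-4,-3.4,0,0,0,0],[1,-4,-3.4,0,0,0,0],[1,-4,-3.4,0,0,0,0],[1,-4,-3.4,0,0,0,0],[1,-4,-3.4,0,0,0,0]]], "force": 40}}

```text
time_s: 1.6
ee_pos: [529.7, -75.4, 283.0]
ee_rot: [-179.7, -0.1, 155.8]
force: [-0.0, 1.1, 0.8]
gripper_width: 91.8
```

```bash
python3 -c "
from h import *
togo([560.5,-213.2,290],150.2)"
```

```text
t 1.6 pos [529.7 -75.4 283. ] rot [-1.7968e+02 -8.0000e-02  1.5580e+02] F [-0.01  1.1   0.82] w 91.8 q [ -9.  13.  88.  -0.  80. -75.]
shift cm [ -8.45 -11.31  -0.65] turn [-0.006 -0.001  0.098]
```

Call:
{"fn": "move_arm", "kwargs": {"increments": [[[1,-2.8,-3.7,0,0,0,0.1],[1,-2.8,-3.7,0,0,0,0],[1,-2.2,-3,0,0,0,0],[1,-0.6,-0.8,0,0,0,0],[1,0,0,0,0,0,0]]]}}

```text
time_s: 2.22
ee_pos: [551.2, -220.7, 279.8]
ee_rot: [-179.7, -0.4, 149.6]
force: [-0.3, 0.3, 0.3]
gripper_width: 91.0
```

```bash
python3 -c "
from h import *
togo([560.5,-213.2,149],150.2)"
```

```text
t 2.23 pos [ 551.2 -220.7  279.8] rot [-179.66   -0.38  149.61] F [-0.28  0.34  0.33] w 91.0 q [-23.  18.  80.  -0.  82. -82.]
shift cm [-0.51  1.2  13.07] turn [-0.006 -0.007 -0.01 ]
```

Call:
{"fn": "move_arm", "kwargs": {"increments": [[[1,-0.5,1.2,0,0,0,0],[1,0,0,1,0,0,0],[1,0,0,3,0,0,0],[1,0,0,3,0,0,0],[1,0,0,1.5,0,0,0],[1,0,0,0.5,0,0,0],[1,0,0,0,0,0,0]]]}}

```text
time_s: 3.1
ee_pos: [562.4, -205.5, 187.1]
ee_rot: [-179.8, -0.3, 150.1]
force: [-0.7, 0.3, -0.1]
gripper_width: 91.3
```

```bash
python3 -c "
from h import *
togo([560.5,-213.2,149],150.2)"
```

```text
t 3.1 pos [ 562.4 -205.5  187.1] rot [-179.76   -0.34  150.1 ] F [-0.74  0.28 -0.08] w 91.3 q [-21.  22.  89.  -0.  70. -81.]
shift cm [-0.24 -0.75  3.81] turn [-0.004 -0.006 -0.002]
```

Call:
{"fn": "move_arm", "kwargs": {"increments": [[[1,-0.2,-0.6,0.5,0,0,0],[1,0,0,2,0,0,0],[1,0,0,1,0,0,0],[1,0,0,0,0,0,0],[1,0,0,0,0,0,0]]]}}

```text
time_s: 3.72
ee_pos: [563.1, -214.2, 154.8]
ee_rot: [-179.8, 0.1, 150.1]
force: [0.2, 0.6, 0.1]
gripper_width: 91.1
```

```bash
python3 -c "
from h import *
togo([560.5,-213.2,149],150.2)"
```

```text
t 3.73 pos [ 563.1 -214.2  154.8] rot [-1.7979e+02  1.3000e-01  1.5008e+02] F [0.18 0.57 0.15] w 91.1 q [-22.  23.  91.  -0.  66. -82.]
shift cm [ 0.28 -0.04  0.58] turn [-0.004  0.002 -0.002]
```

Call:
{"fn": "move_arm", "kwargs": {"increments": [[[1,0.2,0,0.6,0,0,0],[1,0,0,0,0,0,0],[0,0,0,0,0,0,0],[0,0,0,0,0,0,0],[0,0,0,0,0,0,0],[0,0,0,0,0,0,0],[0,0,0,0,0,0,0],[0,0,0,0,0,0,0]]], "force": 40}}

```text
time_s: 4.72
ee_pos: [562.0, -213.4, 149.8]
ee_rot: [-179.8, 0.3, 150.1]
force: [-0.5, 0.2, 0.3]
gripper_width: 33.8
```

```bash
python3 -c "
from h import *
togo([560.5,-213.2,300],150.2)"
```

```text
t 4.72 pos [ 562.  -213.4  149.8] rot [-179.81    0.28  150.09] F [-0.5   0.2   0.32] w 33.8 q [-22.  23.  92.  -0.  65. -82.]
shift cm [  0.07  -0.11 -15.02] turn [-0.003  0.005 -0.002]
```

Call:
{"fn": "move_arm", "kwargs": {"increments": [[[0,0,0,0,0,0,0],[0,0,0,0,0,0,0],[0,0,0,0,0,0,0],[0,0,0,0,0,0,0]]]}}

```text
time_s: 5.22
ee_pos: [561.9, -213.5, 149.7]
ee_rot: [-179.8, 0.3, 150.1]
force: [-0.0, -0.7, -0.2]
gripper_width: 15.9
```

```bash
python3 -c "
from h import *
togo([560.5,-213.2,300],150.2)"
```

```text
t 5.22 pos [ 561.9 -213.5  149.7] rot [-179.8     0.28  150.08] F [-0.02 -0.69 -0.25] w 15.9 q [-22.  23.  92.  -0.  65. -82.]
shift cm [  0.06  -0.1  -15.03] turn [-0.004  0.005 -0.002]
```

Gripped: the opening is 15.9 mm, and the nose tip sits about 146 mm below the TCP. Next I lift straight up.

Call:
{"fn": "move_arm", "kwargs": {"increments": [[[0,0,0,-0.5,0,0,0],[0,0,0,-1.5,0,0,0],[0,0,0,-2.5,0,0,0],[0,0,0,-3,0,0,0],[0,0,0,-3,0,0,0],[0,0,0,-3,0,0,0],[0,0,0,-3,0,0,0],[0,0,0,-2,0,0,0],[0,0,0,-0.5,0,0,0],[0,0,0,0,0,0,0]]]}}

```text
time_s: 6.48
ee_pos: [560.6, -211.9, 352.9]
ee_rot: [-179.9, 0.5, 150.1]
force: [0.7, -0.5, -1.0]
gripper_width: 15.9
```

```bash
python3 -c "
from h import *
togo([538.7,195.5,330],150.2)"
```

```text
t 6.47 pos [ 560.6 -211.9  352.9] rot [-179.86    0.53  150.1 ] F [ 0.74 -0.53 -1.  ] w 15.9 q [-22.  18.  71.  -0.  91. -82.]
shift cm [22.23 34.22  2.  ] turn [-0.003  0.009 -0.002]
```

Call:
{"fn": "move_arm", "kwargs": {"increments": [[[0,1,1.5,0,0,0,0],[0,2,3.1,0.2,0,0,0],[0,2.2,3.4,0.2,0,0,0],[0,2.2,3.4,0.2,0,0,0],[0,2.2,3.4,0.2,0,0,0],[0,2.2,3.4,0.2,0,0,0],[0,2.2,3.4,0.2,0,0,0],[0,2.2,3.4,0.2,0,0,0],[0,1.8,2.8,0.2,0,0,0],[0,1,1.5,0,0,0,0],[0,0,0,0,0,0,0],[0,0,0,0,0,0,0]]]}}

```text
time_s: 7.98
ee_pos: [531.9, 156.5, 324.2]
ee_rot: [-179.4, -0.7, 150.3]
force: [0.4, -1.0, -0.8]
gripper_width: 15.7
```

```bash
python3 -c "
from h import *
togo([538.7,195.5,315],150.2)"
```

```text
t 7.97 pos [531.9 156.5 324.2] rot [-179.43   -0.74  150.3 ] F [ 0.45 -0.98 -0.81] w 15.7 q [ 15.  14.  80.   0.  87. -45.]
shift cm [1.33 3.73 0.9 ] turn [-0.01  -0.013  0.002]
```

Call:
{"fn": "move_arm", "kwargs": {"increments": [[[0,0.5,1.4,0,-0.01,-0.013,0],[0,0.5,1.4,0,0,0,0],[0,0.3,0.8,0,0,0,0],[0,0,0,0,0,0,0],[0,0,0,0,0,0,0]]]}}

```text
time_s: 8.6
ee_pos: [539.6, 194.8, 324.3]
ee_rot: [180.0, 0.1, 150.1]
force: [-0.8, -0.3, -1.4]
gripper_width: 15.7
```

Run:
```python
from h import *
from workcell import eyes
togo([538.7,195.5,315],150.2)
for n in("scene","top"):
    f=eyes.grab_frame(n);W=cloud(f);z=W[...,2]
    np.savez(n+"1.npz",**f)
    near=np.hypot(W[...,0]-538.7,W[...,1]-195.5)<60
    h=cv2.cvtColor(np.ascontiguousarray(f["color"]),cv2.COLOR_RGB2HSV)
    for lo in range(146,330,8):
        p=W[near&(z>=lo)&(z<lo+8)]
        if len(p)>5: print(n,lo,len(p),p.mean(0).round(1),p.min(0).round(0),p.max(0).round(0))
    v,u=np.nonzero(near&(z>60)); v0,v1,u0,u1=max(v.min()-10,0),v.max()+10,max(u.min()-10,0),u.max()+10
    im=f["color"][v0:v1,u0:u1,::-1]; k=560/max(im.shape[:2]); print(n,u0,v0,k)
    cv2.imwrite(f"pics/{n}_above.png",cv2.resize(im,None,fx=k,fy=k))
```

```text
t 8.6 pos [539.6 194.8 324.3] rot [1.7996e+02 1.0000e-01 1.5012e+02] F [-0.84 -0.35 -1.44] w 15.7 q [ 19.  16.  78.  -0.  86. -41.]
shift cm [0.11 0.01 0.93] turn [ 0.001  0.002 -0.001]
scene 178 55 [549.9 201.6 183.2] [535. 183. 180.] [557. 216. 186.]
scene 194 6 [556.3 212.7 200.4] [533. 203. 199.] [569. 228. 202.]
scene 202 90 [558.4 205.3 206.7] [531. 168. 202.] [571. 229. 210.]
scene 210 120 [559.3 202.4 213.8] [530. 167. 210.] [571. 229. 218.]
scene 218 136 [558.  205.1 221.8] [531. 167. 218.] [571. 229. 226.]
scene 226 167 [556.9 201.5 230.6] [510. 167. 226.] [572. 229. 234.]
scene 234 609 [543.2 199.1 238.4] [509. 166. 234.] [570. 228. 242.]
scene 242 25 [539.7 200.3 244.5] [532. 194. 242.] [543. 218. 249.]
scene 250 17 [541.3 197.8 253.6] [540. 193. 251.] [543. 200. 257.]
scene 258 16 [541.3 198.1 262.2] [538. 195. 258.] [544. 201. 266.]
scene 266 18 [541.  197.9 269.6] [537. 195. 267.] [544. 201. 274.]
scene 274 19 [541.2 197.8 277.9] [539. 194. 275.] [544. 201. 282.]
scene 282 12 [543.6 199.4 286.9] [539. 194. 282.] [548. 205. 290.]
scene 290 30 [545.1 200.6 294.5] [533. 190. 290.] [552. 207. 298.]
scene 298 69 [545.3 198.9 302. ] [529. 185. 298.] [553. 209. 306.]
scene 306 64 [545.8 199.2 310. ] [532. 187. 306.] [554. 208. 314.]
scene 314 31 [546.6 196.7 316.5] [533. 186. 314.] [554. 208. 322.]
scene 322 66 [550.  193.2 326.8] [535. 174. 322.] [563. 218. 330.]
scene 315 0 1.9649122807017543
top 174 167 3.971631205673759
```

View pics/scene_above.png

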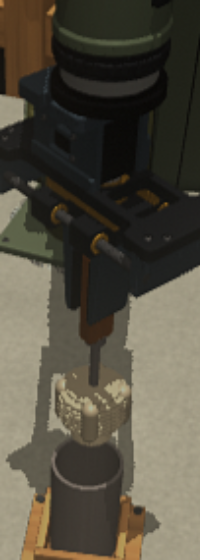

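The scene crop shows the brush hanging straight, with its head centred over the tumbler mouth at about crop (90,460). I go down stepwise and watch the force.

Call:
{"fn": "move_arm", "kwargs": {"increments": [[[0,-0.1,0.1,1,0,0,0],[0,0,0,2,0,0,0],[0,0,0,1.5,0,0,0],[0,0,0,0.7,0,0,0],[0,0,0,0.3,0,0,0],[0,0,0,0,0,0,0]]]}}

```text
time_s: 9.45
ee_pos: [541.6, 194.2, 266.8]
ee_rot: [179.9, 0.2, 150.0]
force: [-0.0, -0.1, 0.0]
gripper_width: 15.8
```

```bash
python3 -c "
from h import *
togo([540.5,194,205],150.2)"
```

```text
t 9.45 pos [541.6 194.2 266.8] rot [1.7992e+02 1.5000e-01 1.5003e+02] F [-0.04 -0.11  0.02] w 15.8 q [ 19.  17.  84.  -0.  79. -41.]
shift cm [ 0.1  -0.08  6.18] turn [ 0.001  0.003 -0.003]
```

Call:
{"fn": "move_arm", "kwargs": {"increments": [[[0,0.1,-0.1,0.6,0,0,0],[0,0,0,0.8,0,0,0],[0,0,0,0.8,0,0,0],[0,0,0,0.4,0,0,0],[0,0,0,0,0,0,0]]]}}

```text
time_s: 10.07
ee_pos: [545.1, 194.8, 266.5]
ee_rot: [178.5, 1.6, 150.0]
force: [-0.6, -0.2, 0.5]
gripper_width: 15.7
```

```bash
python3 -c "
from h import *
togo([540.5,194,205],150.2)"
```

```text
t 10.07 pos [545.1 194.8 266.5] rot [178.46   1.57 150.02] F [-0.64 -0.19  0.47] w 15.7 q [ 19.  16.  86.  -0.  76. -41.]
shift cm [ 0.53 -0.46  6.13] turn [ 0.027  0.027 -0.003]
```

The head stopped at the rim and the arm gave sideways. I back up, straighten, and measure the head against the mouth more carefully.

Call:
{"fn": "move_arm", "kwargs": {"increments": [[[0,0,0,-1.2,0,0,0],[0,0.5,-0.5,-1,0.027,0.027,0],[0,0,0,0,0,0,0],[0,0,0,0,0,0,0]]]}}

```text
time_s: 10.58
ee_pos: [538.7, 193.1, 289.4]
ee_rot: [179.9, 0.1, 150.0]
force: [0.6, -1.0, -1.7]
gripper_width: 16.3
```

Run:
```python
from h import *
from workcell import eyes
togo([540.5,194,290],150.2)
ims=[]
for n in("scene","top"):
    f=eyes.grab_frame(n);W=cloud(f);z=W[...,2];np.savez(n+"2.npz",**f)
    near=np.hypot(W[...,0]-538.7,W[...,1]-195.5)<60
    h=cv2.cvtColor(np.ascontiguousarray(f["color"]),cv2.COLOR_RGB2HSV)
    for lo in range(125,290,8):
        p=W[near&(z>=lo)&(z<lo+8)]
        if len(p)>5: print(n,lo,len(p),p.mean(0).round(1),p.min(0).round(0),p.max(0).round(0))
    im=f["color"][140:340,290:430,::-1] if n=="scene" else f["color"][190:330,200:340,::-1]
    ims.append(cv2.resize(im,(400,400*im.shape[0]//im.shape[1]),interpolation=cv2.INTER_CUBIC))
H=max(i.shape[0] for i in ims)
cv2.imwrite("pics/both2.png",np.hstack([cv2.copyMakeBorder(i,0,H-i.shape[0],0,0,0) for i in ims]))
```

```text
t 10.57 pos [538.7 193.1 289.4] rot [1.7991e+02 1.2000e-01 1.5005e+02] F [ 0.63 -1.   -1.66] w 16.3 q [ 19.  16.  82.  -0.  82. -41.]
shift cm [-0.12  0.17 -0.06] turn [ 0.002  0.002 -0.003]
scene 125 126 [557.3 201.4 129. ] [513. 166. 125.] [573. 230. 133.]
scene 133 200 [554.6 200.9 137.9] [514. 162. 133.] [574. 230. 141.]
scene 141 47 [550.1 200.5 145.7] [527. 164. 141.] [570. 226. 149.]
scene 149 14 [547.9 201.2 150.2] [541. 184. 149.] [553. 212. 151.]
scene 165 55 [557.1 202.4 169.9] [530. 165. 166.] [570. 228. 173.]
scene 173 118 [557.7 202.8 177.2] [531. 165. 173.] [570. 228. 181.]
scene 181 108 [557.  202.6 185.2] [526. 165. 181.] [570. 228. 189.]
scene 189 143 [556.7 202.6 193.3] [531. 165. 189.] [570. 228. 197.]
scene 197 501 [543.3 197.6 202.5] [506. 164. 197.] [571. 228. 205.]
scene 205 147 [540.1 197.2 206. ] [513. 168. 205.] [565. 223. 212.]
scene 213 17 [539.9 196.1 217.1] [537. 192. 214.] [542. 199. 221.]
scene 221 17 [539.9 196.1 224.7] [537. 192. 221.] [542. 199. 228.]
scene 229 18 [540.4 196.3 233.6] [538. 192. 230.] [542. 200. 237.]
scene 237 18 [540.2 195.7 241.7] [538. 191. 237.] [543. 199. 245.]
scene 253 27 [543.5 198.8 257.8] [533. 189. 254.] [550. 204. 261.]
scene 261 55 [544.  197.7 265.8] [529. 184. 262.] [551. 207. 269.]
scene 269 57 [544.5 197.1 272.9] [530. 184. 269.] [552. 207. 277.]
scene 277 40 [544.9 195.5 280. ] [533. 183. 277.] [552. 207. 284.]
scene 285 36 [548.7 190.1 290.4] [535. 174. 286.] [562. 214. 293.]
```

View pics/both2.png

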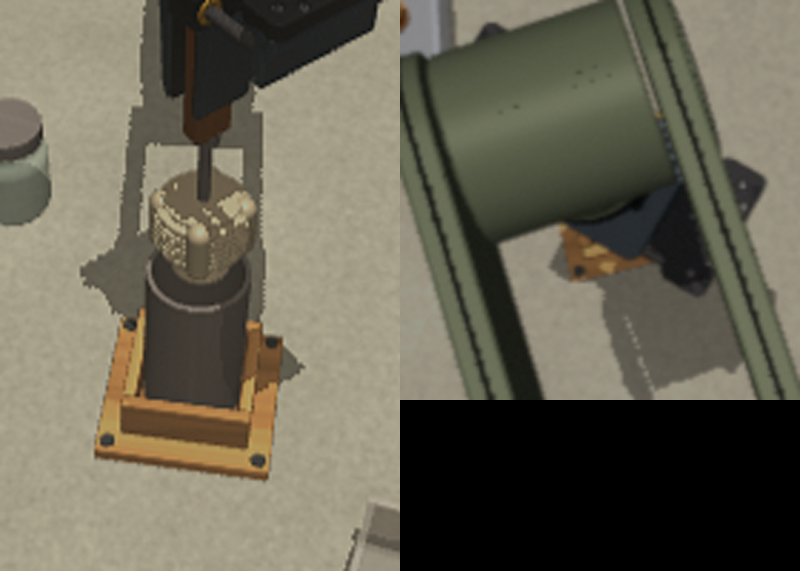

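The crop shows the head hanging above the rim, centred sideways; the top view is blocked by the arm. The head centre comes out near (538.3,196.2) and the tumbler near (539.5,196), so the TCP should be at about (539.8,193). I centre there and push down while reading the force.

Call:
{"fn": "move_arm", "kwargs": {"increments": [[[0,-0.1,0.1,1,0,0,0],[0,0,0,0.7,0,0,0],[0,0,0,0,0,0,0]]]}}

```text
time_s: 11.05
ee_pos: [539.5, 193.3, 269.8]
ee_rot: [-180.0, 0.0, 150.0]
force: [-1.1, -0.1, -1.1]
gripper_width: 15.7
```

```bash
python3 -c "
from h import *
togo([539.8,193,268],150.2)"
```

```text
t 11.05 pos [539.5 193.3 269.8] rot [-1.7998e+02  2.0000e-02  1.5005e+02] F [-1.05 -0.08 -1.05] w 15.7 q [ 19.  16.  84.  -0.  79. -41.]
shift cm [-0.04 -0.01  0.18] turn [-0.     0.    -0.003]
```

Call:
{"fn": "move_arm", "kwargs": {"increments": [[[0,0,0,0.5,0,0,0],[0,0,0,1,0,0,0]]]}}

```text
time_s: 11.3
ee_pos: [540.3, 193.5, 255.5]
ee_rot: [179.9, 0.1, 150.0]
force: [-0.3, 1.0, 0.8]
gripper_width: 16.0
```

```bash
python3 -c "
from h import *
togo([539.8,193,205],150.2)"
```

```text
t 11.3 pos [540.3 193.5 255.5] rot [1.7990e+02 1.4000e-01 1.5004e+02] F [-0.34  0.98  0.81] w 16.0 q [ 19.  17.  86.  -0.  77. -41.]
shift cm [ 0.03 -0.08  5.05] turn [ 0.002  0.003 -0.003]
```

Call:
{"fn": "move_arm", "kwargs": {"increments": [[[0,0,0,1,0,0,0],[0,0,0,1,0,0,0]]]}}

```text
time_s: 11.55
ee_pos: [540.3, 193.4, 234.2]
ee_rot: [179.9, 0.2, 150.0]
force: [0.1, 0.2, -0.0]
gripper_width: 15.8
```

```bash
python3 -c "
from h import *
togo([539.8,193,205],150.2)"
```

```text
t 11.55 pos [540.3 193.4 234.2] rot [1.7989e+02 1.6000e-01 1.5004e+02] F [ 0.07  0.24 -0.02] w 15.8 q [ 19.  17.  88.  -0.  74. -41.]
shift cm [ 0.03 -0.07  2.92] turn [ 0.002  0.003 -0.003]
```

Call:
{"fn": "move_arm", "kwargs": {"increments": [[[0,0,0,1,0,0,0],[0,0,0,1,0,0,0]]]}}

```text
time_s: 11.8
ee_pos: [540.3, 193.4, 212.5]
ee_rot: [179.9, 0.1, 150.0]
force: [-0.3, 0.7, -0.3]
gripper_width: 16.1
```

Run:
```python
from h import *
from workcell import eyes
togo([539.8,193,205],150.2)
f=eyes.grab_frame("scene");W=cloud(f);z=W[...,2]
near=np.hypot(W[...,0]-538.7,W[...,1]-195.5)<25
for lo in range(125,235,6):
        p=W[near&(z>=lo)&(z<lo+6)]
        if len(p)>5: print(lo,len(p),p.mean(0).round(1),p.min(0).round(0),p.max(0).round(0))
im=f["color"][140:340,290:430,::-1]
cv2.imwrite("pics/s3.png",cv2.resize(im,None,fx=3,fy=3,interpolation=cv2.INTER_CUBIC))
```

```text
t 11.8 pos [540.3 193.4 212.5] rot [1.7991e+02 1.4000e-01 1.5005e+02] F [-0.28  0.7  -0.26] w 16.1 q [ 19.  18.  90.  -0.  72. -41.]
shift cm [ 0.02 -0.06  0.75] turn [ 0.002  0.002 -0.003]
125 312 [538.7 196.2 127.7] [514. 172. 125.] [558. 220. 131.]
131 13 [541.4 195.  133.7] [537. 175. 131.] [546. 200. 136.]
137 10 [541.  196.  140.2] [537. 193. 138.] [542. 199. 143.]
143 11 [541.1 196.5 146. ] [539. 192. 143.] [543. 200. 148.]
149 11 [541.5 195.9 152.1] [539. 192. 149.] [544. 199. 155.]
155 9 [541.5 197.1 157.6] [539. 195. 155.] [543. 199. 161.]
161 10 [542.4 196.7 164.5] [540. 194. 162.] [545. 200. 166.]
167 6 [541.6 196.5 169.3] [540. 194. 167.] [544. 199. 170.]
173 7 [543.7 199.5 176.9] [539. 193. 175.] [548. 204. 179.]
179 15 [543.2 200.9 181.9] [535. 196. 179.] [549. 206. 185.]
185 36 [546.9 197.4 188.5] [534. 186. 186.] [554. 207. 191.]
191 29 [545.3 198.1 194. ] [535. 186. 191.] [553. 207. 197.]
197 38 [546.  198.2 199.8] [534. 186. 197.] [554. 207. 203.]
203 7 [548.4 189.9 205.4] [541. 186. 203.] [551. 203. 209.]
209 19 [549.8 189.1 213. ] [535. 175. 209.] [561. 213. 215.]
215 50 [550.2 195.2 218.3] [536. 175. 215.] [562. 217. 221.]
221 55 [549.9 196.8 223.9] [537. 175. 221.] [563. 217. 227.]
227 57 [550.7 198.1 230. ] [537. 175. 227.] [563. 217. 233.]
233 56 [550.8 196.9 236. ] [538. 175. 233.] [563. 218. 239.]
```

View pics/s3.png

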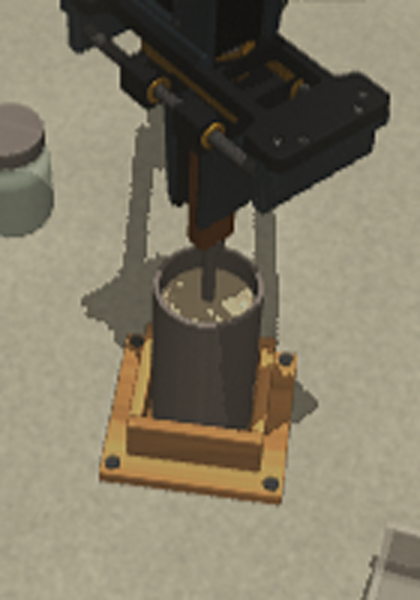

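The head is fully inside the tumbler: its top is at z≈128, so the tip is at about 66, matching the TCP reading. Now I feel for the bottom.

Call:
{"fn": "move_arm", "kwargs": {"increments": [[[0,0,0,0.8,0,0,0],[0,0,0,0.4,0,0,0],[0,0,0,0.3,0,0,0]]]}}

```text
time_s: 12.22
ee_pos: [540.1, 193.3, 195.1]
ee_rot: [180.0, 0.1, 150.0]
force: [-0.5, 0.0, 0.7]
gripper_width: 16.0
```

Call:
{"fn": "move_arm", "kwargs": {"increments": [[[0,0,0,0.3,0,0,0]]]}}

```text
time_s: 12.35
ee_pos: [540.2, 193.3, 192.1]
ee_rot: [180.0, 0.1, 150.0]
force: [-0.9, 0.2, 0.0]
gripper_width: 15.7
```

Call:
{"fn": "move_arm", "kwargs": {"increments": [[[0,0,0,0.3,0,0,0]]]}}

```text
time_s: 12.48
ee_pos: [540.2, 193.3, 189.1]
ee_rot: [180.0, 0.1, 150.0]
force: [-0.1, 0.4, 0.9]
gripper_width: 16.1
```

Call:
{"fn": "move_arm", "kwargs": {"increments": [[[0,0,0,0.3,0,0,0]]]}}

```text
time_s: 12.6
ee_pos: [540.2, 193.3, 186.4]
ee_rot: [179.9, 0.1, 150.0]
force: [-1.4, -0.2, 3.6]
gripper_width: 15.9
```

Call:
{"fn": "move_arm", "kwargs": {"increments": [[[0,0,0,0.2,0,0,0]]]}}

```text
time_s: 12.72
ee_pos: [540.1, 193.3, 184.9]
ee_rot: [179.9, 0.1, 150.0]
force: [-2.1, 0.5, 5.9]
gripper_width: 15.9
```

Call:
{"fn": "move_arm", "kwargs": {"increments": [[[0,0,0,0.2,0,0,0]]]}}

```text
time_s: 12.85
ee_pos: [540.1, 193.4, 183.7]
ee_rot: [179.9, 0.1, 150.0]
force: [-1.5, -0.1, 7.0]
gripper_width: 15.7
```

Force has risen to 7 N at TCP 183.7, with contact at about 189.5, so the nose is in roughly 6 mm. I hold briefly, then draw up.

Call:
{"fn": "move_arm", "kwargs": {"increments": [[[0,0,0,0.1,0,0,0],[0,0,0,0.1,0,0,0]]]}}

```text
time_s: 13.1
ee_pos: [540.0, 193.3, 183.5]
ee_rot: [179.9, 0.2, 150.0]
force: [-1.9, -1.1, 6.7]
gripper_width: 15.9
```

Call:
{"fn": "move_arm", "kwargs": {"increments": [[[0,0,0,-0.8,0,0,0],[0,0,0,-1,0,0,0],[0,0,0,-1,0,0,0],[0,0,0,-1,0,0,0],[0,0,0,-0.6,0,0,0],[0,0,0,0,0,0,0]]]}}

```text
time_s: 13.85
ee_pos: [539.8, 193.2, 229.1]
ee_rot: [179.9, 0.1, 150.0]
force: [0.0, 0.6, -0.2]
gripper_width: 16.1
```

Run:
```python
from h import *
from workcell import eyes
togo([539.8,193,195],150.2)
f=eyes.grab_frame("scene");W=cloud(f);z=W[...,2]
p=W[(np.hypot(W[...,0]-538.7,W[...,1]-195.5)<26)&(z>134)&(z<160)&(np.hypot(W[...,0]-541,W[...,1]-196)>9)]
print(np.histogram(p[:,2],range(134,161,2)))
```

```text
t 13.85 pos [539.8 193.2 229.1] rot [1.7992e+02 1.5000e-01 1.5005e+02] F [ 0.03  0.55 -0.19] w 16.1 q [ 19.  18.  89.  -0.  74. -41.]
shift cm [-0.   -0.02  3.41] turn [ 0.001  0.003 -0.003]
(array([  2,   7,  32,  35, 116, 184,  28,   0,   0,   0,   0,   0,   0]), array([134, 136, 138, 140, 142, 144, 146, 148, 150, 152, 154, 156, 158,
       160]))
```

The head top is now at z≈145, so the tip is at about 83 and the grip hasn't slipped. Second press.

Call:
{"fn": "move_arm", "kwargs": {"increments": [[[0,0,0,0.8,0,0,0],[0,0,0,1,0,0,0],[0,0,0,1,0,0,0],[0,0,0,0.5,0,0,0],[0,0,0,0,0,0,0]]]}}

```text
time_s: 14.52
ee_pos: [539.5, 193.1, 192.8]
ee_rot: [180.0, 0.1, 150.0]
force: [0.3, -0.2, -1.0]
gripper_width: 15.9
```

Call:
{"fn": "move_arm", "kwargs": {"increments": [[[0,0,0,0.2,0,0,0]]]}}

```text
time_s: 14.65
ee_pos: [539.8, 193.1, 190.9]
ee_rot: [179.9, 0.1, 150.0]
force: [0.1, 0.4, 1.1]
gripper_width: 15.8
```

Call:
{"fn": "move_arm", "kwargs": {"increments": [[[0,0,0,0.3,0,0,0],[0,0,0,0.3,0,0,0],[0,0,0,0.2,0,0,0]]]}}

```text
time_s: 15.02
ee_pos: [539.7, 193.2, 184.3]
ee_rot: [179.9, 0.2, 150.0]
force: [-1.4, -0.6, 6.1]
gripper_width: 16.0
```

Call:
{"fn": "move_arm", "kwargs": {"increments": [[[0,0,0,0.2,0,0,0],[0,0,0,0.1,0,0,0],[0,0,0,0.1,0,0,0]]]}}

```text
time_s: 15.4
ee_pos: [539.5, 193.2, 183.0]
ee_rot: [179.8, 0.2, 150.0]
force: [-2.2, -0.1, 7.4]
gripper_width: 15.6
```

Second press done at 7.4 N. Now I draw up and go down for the third.

Call:
{"fn": "move_arm", "kwargs": {"increments": [[[0,0,0,-0.8,0,0,0],[0,0,0,-1,0,0,0],[0,0,0,-1,0,0,0],[0,0,0,-1,0,0,0],[0,0,0,-0.6,0,0,0],[0,0,0,0,0,0,0]]]}}

```text
time_s: 16.15
ee_pos: [539.5, 193.1, 228.8]
ee_rot: [179.9, 0.2, 150.0]
force: [0.6, -0.7, -0.6]
gripper_width: 15.6
```

Call:
{"fn": "move_arm", "kwargs": {"increments": [[[0,0,0,0.8,0,0,0],[0,0,0,1,0,0,0],[0,0,0,1,0,0,0],[0,0,0,0.5,0,0,0],[0,0,0,0.2,0,0,0]]]}}

```text
time_s: 16.77
ee_pos: [539.4, 193.1, 191.0]
ee_rot: [179.9, 0.2, 150.0]
force: [0.0, 1.8, 0.5]
gripper_width: 15.9
```

Call:
{"fn": "move_arm", "kwargs": {"increments": [[[0,0,0,0.3,0,0,0],[0,0,0,0.3,0,0,0]]]}}

```text
time_s: 17.02
ee_pos: [539.5, 193.1, 185.5]
ee_rot: [179.8, 0.2, 150.0]
force: [-0.8, -0.4, 5.3]
gripper_width: 16.0
```

Call:
{"fn": "move_arm", "kwargs": {"increments": [[[0,0,0,0.2,0,0,0],[0,0,0,0.2,0,0,0],[0,0,0,0.1,0,0,0],[0,0,0,0.1,0,0,0]]]}}

```text
time_s: 17.52
ee_pos: [539.2, 193.0, 183.1]
ee_rot: [179.8, 0.3, 150.0]
force: [-1.1, 0.2, 6.5]
gripper_width: 15.6
```

Call:
{"fn": "move_arm", "kwargs": {"increments": [[[0,0,0,-0.8,0,0,0],[0,0,0,-1.5,0,0,0],[0,0,0,-2,0,0,0],[0,0,0,-2,0,0,0],[0,0,0,-2,0,0,0],[0,0,0,-2,0,0,0],[0,0,0,-2,0,0,0],[0,0,0,-2,0,0,0],[0,0,0,-1,0,0,0],[0,0,0,0,0,0,0]]]}}

```text
time_s: 18.77
ee_pos: [537.0, 192.8, 343.0]
ee_rot: [179.9, 0.1, 150.1]
force: [0.0, 1.2, -1.9]
gripper_width: 15.7
```

```bash
python3 -c "
from h import *
togo([561.9,-213.5,340],150.1)"
```

```text
t 18.77 pos [537.  192.8 343. ] rot [1.7987e+02 1.3000e-01 1.5006e+02] F [ 0.03  1.23 -1.93] w 15.7 q [ 19.  15.  76.  -0.  89. -41.]
shift cm [-22.44 -33.96   0.28] turn [ 0.002  0.002 -0.001]
```

Call:
{"fn": "move_arm", "kwargs": {"increments": [[[0,-1,-1.5,0,0,0,0],[0,-2,-3.1,0,0,0,0],[0,-2.2,-3.4,0,0,0,0],[0,-2.2,-3.4,0,0,0,0],[0,-2.2,-3.4,0,0,0,0],[0,-2.2,-3.4,0,0,0,0],[0,-2.2,-3.4,0,0,0,0],[0,-2.2,-3.4,0,0,0,0],[0,-1.8,-2.8,0,0,0,0],[0,-1,-1.5,0,0,0,0],[0,0,0,0,0,0,0],[0,0,0,0,0,0,0]]]}}

```text
time_s: 20.27
ee_pos: [547.9, -176.1, 332.9]
ee_rot: [-179.4, -0.9, 149.8]
force: [-0.2, 1.1, -1.6]
gripper_width: 16.1
```

```bash
python3 -c "
from h import *
togo([561.9,-213.5,340],150.1)"
```

```text
t 20.27 pos [ 547.9 -176.1  332.9] rot [-179.37   -0.91  149.85] F [-0.18  1.14 -1.62] w 16.1 q [-19.  16.  76.  -0.  89. -79.]
shift cm [-3.08 -2.54 -0.73] turn [-0.011 -0.016 -0.004]
```

Call:
{"fn": "move_arm", "kwargs": {"increments": [[[0,-1.2,-1,0,-0.011,-0.016,0],[0,-1.2,-1,0,0,0,0],[0,-0.5,-0.5,0,0,0,0],[0,0,0,1,0,0,0],[0,0,0,3,0,0,0],[0,0,0,3,0,0,0],[0,0,0,1.5,0,0,0],[0,0,0,0,0,0,0],[0,0,0,0,0,0,0]]]}}

```text
time_s: 21.4
ee_pos: [562.3, -212.0, 244.9]
ee_rot: [179.9, 0.1, 150.1]
force: [-0.5, -1.0, -0.8]
gripper_width: 15.7
```

Run:
```python
from h import *
from workcell import eyes
togo([561.9,-213.5,240],150.1)
f=eyes.grab_frame("scene");W=cloud(f);z=W[...,2]
near=np.hypot(W[...,0]-560,W[...,1]+214)<60
for lo in range(60,240,8):
    p=W[near&(z>=lo)&(z<lo+8)]
    if len(p)>5: print(lo,len(p),p.mean(0).round(1),p.min(0).round(0),p.max(0).round(0))
cv2.imwrite("pics/s4.png",cv2.resize(f["color"][60:260,100:260,::-1],None,fx=3,fy=3,interpolation=cv2.INTER_CUBIC))
```

```text
t 21.4 pos [ 562.3 -212.   244.9] rot [1.7987e+02 1.1000e-01 1.5006e+02] F [-0.49 -0.99 -0.76] w 15.7 q [-22.  20.  83.   0.  77. -82.]
shift cm [-0.04 -0.15  0.49] turn [ 0.002  0.002 -0.001]
60 150 [ 569.9 -205.1   63.8] [ 520. -254.   60.] [ 601. -173.   68.]
68 151 [ 571.5 -201.3   72. ] [ 521. -255.   68.] [ 602. -173.   76.]
76 176 [ 570.6 -206.6   79.1] [ 521. -257.   76.] [ 601. -172.   84.]
100 65 [ 567.3 -198.5  104.7] [ 548. -217.  100.] [ 579. -190.  108.]
116 19 [ 576.8 -193.5  122.2] [ 551. -217.  119.] [ 592. -178.  124.]
124 80 [ 576.9 -192.3  128.1] [ 552. -227.  124.] [ 593. -176.  132.]
132 88 [ 575.5 -191.5  135.9] [ 540. -229.  132.] [ 592. -176.  140.]
140 100 [ 576.9 -192.6  143.9] [ 540. -230.  140.] [ 593. -174.  148.]
148 160 [ 572.8 -197.4  152.7] [ 533. -239.  148.] [ 594. -176.  156.]
156 378 [ 563.1 -205.9  159.7] [ 533. -240.  156.] [ 592. -176.  164.]
164 15 [ 563.3 -207.1  168.5] [ 561. -212.  164.] [ 566. -204.  172.]
172 13 [ 562.  -207.5  176. ] [ 558. -211.  172.] [ 565. -204.  180.]
180 16 [ 562.1 -207.9  184. ] [ 556. -212.  180.] [ 566. -206.  188.]
188 13 [ 563.  -207.7  192.2] [ 559. -212.  189.] [ 565. -204.  196.]
196 14 [ 563.  -207.6  200. ] [ 558. -212.  197.] [ 566. -205.  204.]
204 12 [ 564.6 -205.5  209.6] [ 556. -215.  204.] [ 570. -201.  211.]
212 35 [ 566.1 -205.   216.4] [ 555. -218.  212.] [ 575. -199.  220.]
220 52 [ 565.2 -204.6  223.8] [ 553. -220.  220.] [ 576. -197.  228.]
228 50 [ 566.4 -204.8  231.9] [ 552. -218.  228.] [ 576. -198.  236.]
236 27 [ 566.3 -203.3  238.4] [ 553. -211.  236.] [ 575. -197.  244.]
```

View pics/s4.png

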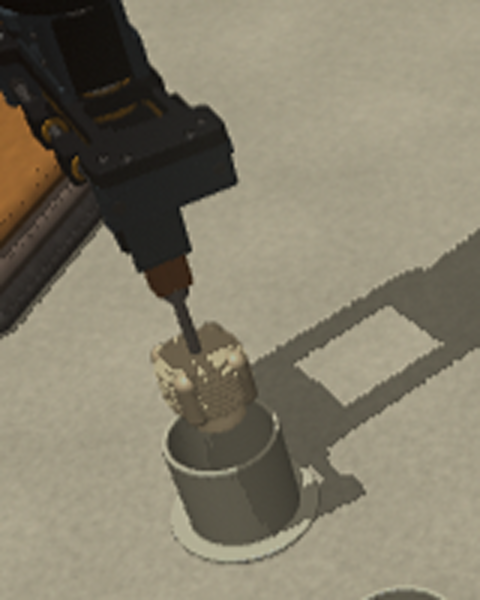

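The crop shows the brush hanging upright over the pot. The head centre is about (561,-209) against the pot centre at (559.6,-214.4), so I shift by (-1,-5) before lowering.

```bash
python3 -c "
from h import *
togo([561,-217,152],150.1)"
```

```text
t 21.45 pos [ 562.3 -212.   244.9] rot [1.7987e+02 1.2000e-01 1.5006e+02] F [ 0.32 -1.04 -1.43] w 15.6 q [-22.  20.  83.   0.  77. -82.]
shift cm [-0.12 -0.52  9.29] turn [ 0.002  0.002 -0.001]
```

Call:
{"fn": "move_arm", "kwargs": {"increments": [[[0,-0.1,-0.5,0,0,0,0],[0,0,0,1,0,0,0],[0,0,0,1.3,0,0,0],[0,0,0,1,0,0,0]]]}}

```text
time_s: 21.95
ee_pos: [561.7, -217.8, 212.4]
ee_rot: [179.8, 0.4, 150.1]
force: [0.0, 0.3, -2.0]
gripper_width: 15.8
```

```bash
python3 -c "
from h import *
togo([561,-217,152],150.1)"
```

```text
t 21.95 pos [ 561.7 -217.8  212.4] rot [179.84   0.41 150.05] F [ 0.05  0.34 -2.02] w 15.8 q [-22.  21.  86.   0.  73. -82.]
shift cm [0.14 0.01 6.04] turn [ 0.003  0.007 -0.001]
```

Call:
{"fn": "move_arm", "kwargs": {"increments": [[[0,0.1,0,0.5,0,0,0],[0,0,0,1,0,0,0]]]}}

```text
time_s: 22.2
ee_pos: [560.7, -217.0, 195.7]
ee_rot: [179.8, 0.3, 150.1]
force: [0.7, -0.4, -1.4]
gripper_width: 15.8
```

Call:
{"fn": "move_arm", "kwargs": {"increments": [[[0,0,0,1,0,0,0],[0,0,0,1,0,0,0]]]}}

```text
time_s: 22.45
ee_pos: [560.8, -217.0, 174.2]
ee_rot: [179.8, 0.3, 150.1]
force: [0.7, 0.7, -1.9]
gripper_width: 15.8
```

```bash
python3 -c "
from h import *
togo([561,-217,152],150.1)"
```

```text
t 22.45 pos [ 560.8 -217.   174.2] rot [179.84   0.33 150.06] F [ 0.68  0.71 -1.89] w 15.8 q [-22.  22.  90.   0.  68. -82.]
shift cm [-0.01  0.    2.22] turn [ 0.003  0.006 -0.001]
```

Call:
{"fn": "move_arm", "kwargs": {"increments": [[[0,0,0,0.8,0,0,0],[0,0,0,0.6,0,0,0],[0,0,0,0.4,0,0,0],[0,0,0,0.3,0,0,0]]]}}

```text
time_s: 22.95
ee_pos: [560.8, -216.9, 151.2]
ee_rot: [179.9, 0.3, 150.1]
force: [0.6, 0.8, -1.7]
gripper_width: 15.4
```

Call:
{"fn": "move_arm", "kwargs": {"increments": [[[0,0,0,0.2,0,0,0]]]}}

```text
time_s: 23.08
ee_pos: [560.8, -216.9, 149.2]
ee_rot: [179.9, 0.3, 150.1]
force: [0.0, 0.3, 0.8]
gripper_width: 15.8
```

The pot floor now carries the brush's weight, so I release and check.

Call:
{"fn": "move_arm", "kwargs": {"increments": [[[0,0,0,0,0,0,0],[0.4,0,0,0,0,0,0],[0.6,0,0,0,0,0,0],[1,0,0,0,0,0,0],[1,0,0,0,0,0,0],[1,0,0,0,0,0,0],[1,0,0,0,0,0,0],[1,0,0,0,0,0,0],[1,0,0,0,0,0,0],[1,0,0,0,0,0,0],[1,0,0,0,0,0,0],[1,0,0,0,0,0,0]]]}}

```text
time_s: 24.58
ee_pos: [561.7, -217.3, 150.6]
ee_rot: [179.8, 0.5, 150.1]
force: [-0.5, 0.1, 0.3]
gripper_width: 91.2
```

```bash
python3 -c "
from h import *
togo([561,-217,300],150.1)"
```

```text
t 24.57 pos [ 561.7 -217.3  150.6] rot [179.82   0.46 150.06] F [-0.5   0.09  0.34] w 91.2 q [-22.  23.  92.   0.  65. -82.]
shift cm [ -0.04   0.03 -14.94] turn [ 0.003  0.008 -0.001]
```

Call:
{"fn": "move_arm", "kwargs": {"increments": [[[1,0,0,-1,0,0,0],[1,0,0,-2,0,0,0],[1,0,0,-3,0,0,0],[1,0,0,-3,0,0,0],[1,0,0,-3,0,0,0],[1,0,0,-3,0,0,0],[1,0,0,-1,0,0,0],[1,0,0,0,0,0,0],[1,0,0,0,0,0,0],[1,0,0,0,0,0,0]]]}}

```text
time_s: 25.82
ee_pos: [559.3, -216.7, 317.0]
ee_rot: [179.8, 0.4, 150.1]
force: [-0.8, 1.3, 0.6]
gripper_width: 91.2
```

Run:
```python
from h import *
from workcell import eyes
togo([561,-217,300],150.1)
f=eyes.grab_frame("scene");W=cloud(f);z=W[...,2];g=dict(np.load("scene0.npz"));W0=cloud(g)
near=np.hypot(W[...,0]-560,W[...,1]+214)<35
for lo in range(100,215,10):
    p=W[near&(z>=lo)&(z<lo+10)&brown(f,W)]
    if len(p)>5: print(lo,len(p),p.mean(0).round(1),p.min(0).round(0),p.max(0).round(0))
for k,(u0,u1,v0,v1,zz) in dict(mug=(205,265,250,330,95),jar=(270,315,170,225,85),box=(380,545,310,460,58)).items():
    r=[]
    for w in(W0,W):
        b=w[v0:v1,u0:u1].reshape(-1,3);r.append(b[abs(b[:,2]-zz)<5].mean(0).round(1))
    print(k,*r)
cv2.imwrite("pics/s5.png",f["color"][:,:,::-1])
```

```text
t 25.82 pos [ 559.3 -216.7  317. ] rot [179.84   0.39 150.06] F [-0.84  1.27  0.56] w 91.2 q [-22.  18.  76.   0.  86. -82.]
shift cm [-0.15  0.05  1.71] turn [ 0.003  0.007 -0.001]
120 23 [ 564.3 -208.6  126.1] [ 553. -218.  122.] [ 573. -201.  130.]
130 32 [ 565.6 -209.7  134.9] [ 553. -219.  130.] [ 574. -201.  140.]
140 36 [ 563.6 -208.8  145.1] [ 552. -218.  141.] [ 574. -201.  150.]
150 37 [ 564.5 -209.   155.5] [ 552. -222.  151.] [ 573. -202.  160.]
160 42 [ 564.5 -209.   165.2] [ 552. -219.  160.] [ 574. -203.  170.]
170 41 [ 564.6 -209.   174.8] [ 552. -219.  170.] [ 573. -202.  180.]
180 35 [ 563.7 -208.3  185.1] [ 553. -217.  180.] [ 573. -202.  190.]
190 43 [ 564.3 -208.8  194.6] [ 551. -217.  190.] [ 575. -202.  200.]
200 63 [ 560.9 -211.5  202.7] [ 548. -223.  200.] [ 572. -202.  206.]
mug [676.8   1.3  93.8] [677.1   1.5  93.7]
jar [409.2  -8.2  84.5] [409.2  -8.4  84.5]
box [691.6 453.2  58.7] [691.1 453.6  58.7]
```

View pics/s5.png

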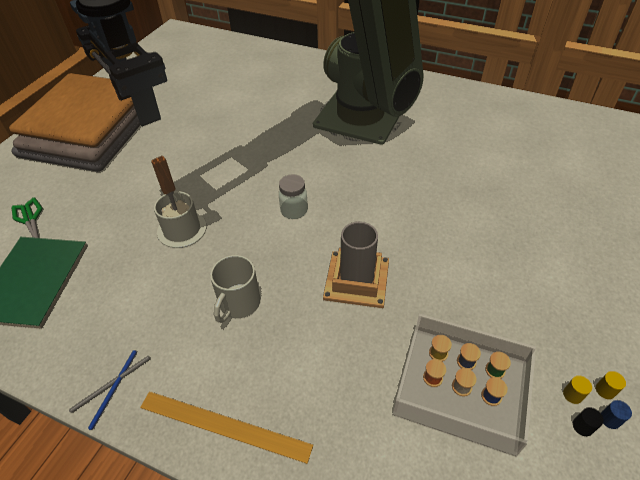

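The brush stands upright in the pot at (165,185), with the same handle top height as at the start. The bystanders haven't moved and the gripper is clear.

```bash
python3 -c "
from workcell import job
print(job.job_done())"
```

```text
the job is handed in; nothing more can be done
None
```

I took the brush from its pot, pressed its nose on the tumbler's bottom three times with two draws in between, stood it back in the pot, let go and handed the job in. The clock read about 26 s of the 72 s allowed, and no verdict was reported.

- **Presses:** the wrist force was about 7 N each time, which is roughly 6 mm of nose travel. I inferred that travel from force and height, not from a reading of the nose joint. In both draws the tip came up to about 83 mm above the table. The camera confirmed the first (bristles showing above the rim); the second I took from the arm's height.
- **Final state:** the brush stands upright in the pot, with its handle top at 203–206 mm, as at the start. The gripper is open and about 110 mm above it. By the cameras, the mug, jar and thread box are within 1 mm of where they began.
- **What went wrong:** the first attempt to enter the tumbler caught on the rim, about 2 mm off centre. I backed out, re-centred, and it then went in cleanly.
- **Disagreement:** the camera put the brush head about 3 mm in y away from the gripper's centre line. I went by the camera for the tumbler and the pot, and both fits worked.

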